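Punch-mark a pantry drawer front for its cup pull

TASK

The drawer front clamped face up on the sliding carriage has two pencilled crosses where the screws of its cup pull will go. Slide the carriage by its handle until the left-hand cross (seen from the robot) lies exactly under the centre punch and press the punch knob fully down, then do the same for the right-hand cross, leaving no dent anywhere else. Finish by drawing the carriage fully out towards the robot so that the front can be unloaded, and do not disturb the things lying about.

Things in the scene. Friction and masses are not known exactly. Their poses are not given: they have to be found in the camera images.
- stand: grey cast marking stand like a small drill stand, fixed. Origin on the counter straight below the punch; x points away from the handle's side, y left, z up; yaw within 0.3 rad. Base plate x -148 to 188, y -145 to 145, 20 mm high. A column 36 mm thick, 294 mm high, stands at x 152, y 112 mm; an arm (177 to 221 mm high) runs from it to the head
- head (a point): middle of the head, a grey block fixed over the stand's origin: x -52 to 40, y -42 to 42 mm, 155 to 235 mm high, in the stand's axes. It overhangs the carriage, so to take the handle and slide it under the punch the gripper must lean back 20 to 40 degrees, fingers pointing down and away from the robot
- in_out (a joint): position in m of the lower slide along the stand's x: 0 = carriage fully out towards the robot (front stop), growing to 0.085 at the far stop; the crosses are in line with the punch at 0.060. Stays where it is left; friction about 2 N
- left_right (a joint): position in m of the carriage on the lower slide along the stand's y, -0.070 to 0.070, growing to the left: at -0.032 the left cross, at 0.032 the right cross is in line with the punch. Stays where it is left; friction about 2 N
- handle (a point): point to grip on the carriage's handle: a black upright round grip 22 mm thick at the middle of the carriage's front edge, from 38 mm below this point to 18 mm above it; the point is 110 mm above the counter. The drawer front begins 35 mm behind its axis (+x of the stand), face 20 mm lower. The axis is 73 mm in front of the line of the crosses
- cross_left (a point): centre of the left pencilled cross (two dark lines 28 mm long, 2.6 mm wide) on the white drawer front, 280 x 120 x 18 mm, its face 90 mm above the counter. The crosses are 64 mm apart along the stand's y, 38 mm behind the front's near edge. Strap clamps with black knobs, up to 111 mm high, stand 154 mm left and right of the middle
- cross_right (a point): centre of the right pencilled cross
- punch_tip (a point): point of the centre punch, a steel rod in the nose of the head; fixed above the stand's origin, 104 mm above the counter when up, so 14 mm above the drawer front
- punch_knob (a point): middle of the top of the punch's black mushroom knob, 48 mm across, 285 mm above the counter when up, straight above the point
- punch (a joint): how far the punch is pressed, in m: 0 = up, 0.014 = fully down, the point on the drawer front. A spring returns it: it takes about 4 N to start and 10 N to press fully
- cup_pull: loose brass cup pull, a half dome on a flange 54 x 92 mm, 24 mm high, lying by the stand; origin under its centre
- bar_pull: loose brass bar pull, 160 mm long along its y, 36 mm high, lying by the stand; origin under its centre
- screwdriver: loose screwdriver with black handle lying by the stand; origin under its middle, shaft along its x
- teacup: loose white cup with a handle, 84 mm across, 65 mm high, upright; origin under its centre
- glue_bottle: loose white bottle, 56 mm across, 150 mm high, upright; origin under its centre
- screw_jar: loose clear jar with steel lid, 68 mm across, 75 mm high, upright; origin under its centre
- square: loose combination square, steel blade 300 mm along its x, stock 20 mm high; origin under the blade, 110 mm from the near and 190 mm from the far end

How it is judged (in metres and radians):
On the way, in this order (a step that is already met when the one before it is completed fails the run):
1. the punch is pressed at least 11 mm of its 14 mm with its point within 3 mm of the left cross (horizontal distance between punch_tip and cross_left below 0.003 m and value of joint punch above 0.011 m), for 0.1 s.
2. the punch is up again (value of joint punch below 0.003 m), for 0.1 s.
3. the punch is pressed at least 11 mm with its point within 3 mm of the right cross (horizontal distance between punch_tip and cross_right below 0.003 m and value of joint punch above 0.011 m), for 0.1 s.
At the end, for the whole second after the job is handed in: the carriage is drawn out to within 8 mm of its front stop and at rest, and the punch is up (value of joint in_out below 0.008 m and value of joint punch below 0.003 m and velocity of joint in_out between -0.01 and 0.01 m/s and velocity of joint left_right between -0.01 and 0.01 m/s); the robot touches nothing.
It fails at once if the punch is pressed 10 mm or more with its point over 4 mm from both crosses (value of joint punch above 0.01 m and horizontal distance between punch_tip and cross_left above 0.004 m and horizontal distance between punch_tip and cross_right above 0.004 m).
It fails at once if a loose thing is moved more than 30 mm (distance of any of cup_pull, bar_pull, screwdriver, teacup, glue_bottle, screw_jar, square from where it was at the start of the episode above 0.03 m).
It also fails if it takes over 72 s, if anything falls off the work surface, if the arm or the gripper's body presses on something with over 40 N, if the wrist force passes 120 N, or if a joint passes its speed limit or range.

ROBOT

A 7-joint arm with a two-finger parallel gripper is mounted at the origin on the work surface. World frame = base frame: x ahead of the robot, y to its left, z up, the work surface at z = 0. Lengths are in mm, angles in rad, forces in N, time in s.
With the tool pointing down it reaches from about 425 to 950 mm from the base axis. Payload 16.7 kg.
Tool frame: the origin (TCP) lies between the finger pads; the fingertips stand 14 mm ahead of it and the grasp point (between the pads) lies 5 mm behind it; z points along the fingers, y is the line along which they close (so a half turn about z gives the same grasp; the last joint's range is limited). The gripper opens to 94 mm and grips with 3 to 60 N. Pads are 16 mm wide; open, the fingers measure 119 mm over their backs; the gripper's body (75 mm by 177 mm) begins 78 mm behind the grasp point.
Start: joints at [-1.256, 0.426, 0.074, 1.606, -0.034, 1.111, -0.067], TCP at [301.959, 603.652, 219.467] pointing down, gripper open.
Joint ranges: [-2.85, 2.85], [-0.5, 2.14], [-1.23, 1.37], [0.21, 2.46], [-1.02, 4.16], [0.16, 2.05], [-2.73, 2.73]. Speed limits (rad/s): [1.89, 1.89, 2.39, 2.39, 3.01, 3.01, 3.01].

INTERFACE

Orientations are given as a 3x3 rotation matrix whose columns are the frame's x, y, z axes.
In Python, from rig import bot, claw, inverse_kinematics, get_image, get_calibration, ticket, finder gives the robot as it stands. Calls block until the motion is done:
- bot.goto(position, orientation): joint-space move of the TCP to a pose.
- bot.line_to(position, feed=150, attitude=None, until_force=None): straight line of the TCP; attitude=None keeps the orientation; feed is the mean speed in mm/s. With until_force (N) it stops when the force on the tool has changed by that much, and returns True; else False.
- bot.move_joints(angles): joint-space move.
- claw.open_gripper() and claw.close(f_grip=None): open the fingers fully, or close them until they stop; f_grip is the grip in N (None keeps the last).
- bot.wait(seconds).
- inverse_kinematics(position, orientation): joint angles nearest the present ones, or None.
- get_image(name): name is "scene" or "side" or "wrist"; returns the picture (400x640x3 uint8, red, green, blue); there is no depth.
- get_calibration(name): a dict with "intrinsics" (3x3 intrinsics, pixels), "R" (3x3) and "t" (3): a world point X has camera coordinates R X + t. Camera axes: x right, y down, z forward; pixel columns grow to the right and rows downward; lengths in mm; the calibration is good to about 2 mm. A picture is of the moment at which its call begins: read the wrist's pose just before it. get_calibration takes no time and is no camera call; for the wrist camera it gives the pose at the moment of the call.
A pose or a line that the arm cannot do raises bot.IKError and nothing moves.
- ticket.job_done(): hands the job in; it is judged then, once.
Trained networks look in the newest picture that a camera, given by its name, has taken for a name from the list of things; names that differ only in an ending like _2 or _b are one class to them, and where a whole thing is asked for, a point or a joint stands for the part that bears it (a point fixed in the world has none). Each returns a list of dicts, best first, with "confidence" (0 to 1); they miss things now and then, are a little off and sometimes report something else, mostly with a low value. They report only what shows in the picture. A call takes as long as a camera call.
- finder.boxes_of(label, camera): "bbox" ([left, top, width, height] in pixels, round what is visible of it).
- finder.place_of(label, camera): "position" ([column, row] in pixels: a listed point, or the origin of a listed thing).
Readings, each from a call of its own:
- bot.current_time(): time.
- bot.current_qpos(): joint angles.
- bot.current_dq(): joint speeds.
- bot.current_effort(): joint torques, N m.
- bot.current_position(): TCP position.
- bot.current_tool_rot(): TCP orientation.
- bot.current_contact_force(): force on the tool from outside, world axes, zero at the start.
- bot.current_ft_torque(): the same for the moment, N m.
- bot.current_gripper_width(): finger opening in mm.
- bot.current_grip_force(): force on a finger pad.
Only numpy, scipy, OpenCV 4.12 (cv2) and the standard library are available. Lean on these libraries where they do the work, as an engineer would, in place of code of your own. Each camera call takes 0.05 s, during which the arm holds its last target. There are 200 camera calls.

## Working session

There is one attempt and no reset: what is moved stays moved. The work goes in short steps, each a Python script; the robot and the scene stay as the last script left them, time stands still between calls to the robot, and variables do not carry over. Pictures are saved under pics/ and viewed, at most 10 in all, crops included, and the job is handed in when it is done.

```bash
mkdir -p pics; ls; cat > h.py <<'E'
import numpy as np, cv2
from rig import bot, claw, inverse_kinematics, get_image, get_calibration, ticket, finder
def snap(c,fn=None):
    im=get_image(c)
    if fn: cv2.imwrite('pics/'+fn,im[:,:,::-1])
    return im,get_calibration(c)
def onz(px,cal,z):
    K,R,t=[np.array(cal[k],float) for k in('intrinsics','R','t')]
    d=R.T@np.linalg.solve(K,[px[0],px[1],1.]); c=-R.T@t
    return c+d*(z-c[2])/d[2]
def proj(X,cal):
    K,R,t=[np.array(cal[k],float) for k in('intrinsics','R','t')]
    p=K@(R@np.array(X,float)+t); return p[:2]/p[2]
E
python3 - <<'E'
from h import *
np.set_printoptions(precision=1,suppress=True)
Z=dict(handle=110,cross_left=90,cross_right=90,punch_tip=104,punch_knob=285,head=195,cup_pull=0,bar_pull=0,screwdriver=0,teacup=0,glue_bottle=0,screw_jar=0,square=0)
for c in('scene','side'):
    im,cal=snap(c,c+'0.png')
    print(c, -np.array(cal['R']).T@cal['t'])
    for n,z in Z.items():
        for d in finder.place_of(n,c)[:2]:
            print(n,np.round(d['confidence'],2),np.array(d['position']),onz(d['position'],cal,z)[:2])
print(bot.current_time())
E
```

```text
pics
scene [ 712.6 -592.4 1044.9]
handle 0.66 [322.1 249.7] [ 584.  -111.4]
handle 0.56 [360.8 224. ] [672.7   0.5]
cross_left 0.67 [347.3 246.4] [649.1 -71.9]
cross_right 0.73 [344.  265.9] [ 653.7 -134.7]
punch_tip 0.18 [344.6 245.9] [642.3 -79.9]
punch_knob 0.86 [361.7 222.6] [ 681.5 -106. ]
head 0.61 [356.  240.3] [ 674.1 -105.7]
cup_pull 0.91 [298.3 345.2] [ 581.  -352.4]
bar_pull 0.46 [331.9 216. ] [568.1  76.6]
screwdriver 0.59 [366.9 343.7] [ 759.4 -300.3]
teacup 0.64 [254.9 397.3] [ 512.3 -501.7]
glue_bottle 0.74 [318.3 131.6] [419.  452.3]
screw_jar 0.82 [232.6 285.7] [ 341.9 -240. ]
square 0.61 [255.1 396.6] [ 512.2 -500.1]
square 0.6 [359.4 135.3] [581.3 473. ]
side [ 346.  1405.6 1086.5]
handle 0.78 [311.8 212.1] [ 588.6 -120.3]
handle 0.27 [323.2 205.1] [ 553.4 -179.3]
cross_left 0.66 [296.5 221.9] [638.6 -72.4]
cross_left 0.21 [274.1 352.4] [575.4 554.5]
cross_right 0.89 [292.6 211.9] [ 667.1 -138.7]
punch_knob 0.51 [286.7 170.7] [ 681.1 -105.7]
head 0.89 [289.  189.2] [ 678.5 -129.8]
head 0.44 [322.3 206.5] [537.1 -31.3]
cup_pull 0.55 [274.7 353.9] [593.1 482.7]
cup_pull 0.41 [325.4 204.5] [ 568.1 -364.7]
bar_pull 0.46 [308.8 265.3] [566.5  63.9]
screwdriver 0.66 [287.  171.2] [ 797.6 -638.1]
teacup 0.59 [340.2 189.5] [ 520.3 -508.8]
glue_bottle 0.75 [334.8 352.3] [423.1 445.7]
square 0.65 [273.8 351.1] [598.  473.1]
1.4
```

```bash
python3 - <<'E'
import cv2
a=cv2.imread('pics/scene0.png');b=cv2.imread('pics/side0.png')
cv2.imwrite('pics/a1.png',cv2.resize(a[90:400,180:460],None,fx=1.93,fy=1.93,interpolation=3))
cv2.imwrite('pics/b1.png',cv2.resize(b[130:300,210:400],None,fx=3.5,fy=3.5,interpolation=3))
E
```

```text
(no output)
```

View pics/a1.png

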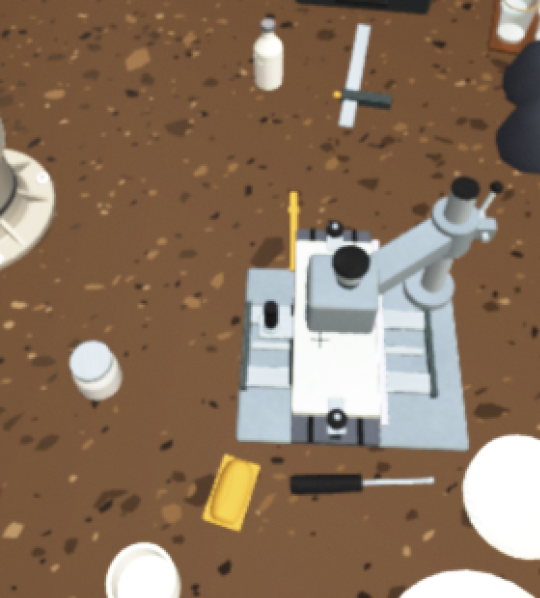

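View pics/b1.png

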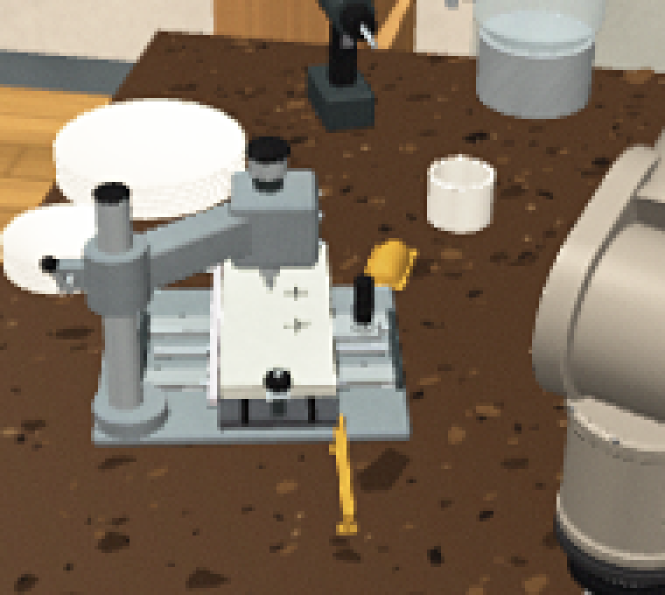

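The scene crop shows the stand with the head over the front, and the handle at crop (270,315). The bar pull touches the area just left of the stand at (293,230), and the cup pull and screwdriver lie to its right. The side crop shows both crosses at (297,293) and (298,325), and the handle at (363,300).

```bash
python3 - <<'E'
from h import *
np.set_printoptions(precision=2,suppress=True)
cs,cd=get_calibration('scene'),get_calibration('side')
f=lambda p,s,o:(p[0]/s+o[0],p[1]/s+o[1])
A={n:onz(f(p,1.93,(180,90)),cs,20)[:2] for n,p in dict(NL=(248,268),NR=(237,440),FR=(467,448)).items()}
B={n:onz(f(p,3.5,(210,130)),cd,20)[:2] for n,p in dict(NL=(410,434),FL=(93,438)).items()}
print(A,B)
d=A['NL']-A['NR'];print(np.arctan2(-d[0],d[1]),np.linalg.norm(d)); d=A['FR']-A['NR'];print(np.arctan2(d[1],d[0]),np.linalg.norm(d))
d=B['FL']-B['NL'];print(np.arctan2(d[1],d[0]),np.linalg.norm(d))
# column top centre z294
for p,s,o,c in (((465,188),1.93,(180,90),cs),((112,193),3.5,(210,130),cd)): 
    e=onz(f(p,s,o),c,294)[:2]-[681.3,-105.9]; print(e,np.linalg.norm(e),np.arctan2(e[1],e[0])-np.arctan2(112,152))
w=get_calibration('wrist');R=np.array(bot.current_tool_rot());p=np.array(bot.current_position())
print('cam in tool',R.T@(-np.array(w['R']).T@w['t']-p),'\n',np.array(w['R'])@R,w['intrinsics'])
print(R)
E
```

```text
{'NL': array([510.04,  -3.45]), 'NR': array([ 574.34, -284.28]), 'FR': array([ 893.27, -210.39])} {'NL': array([507.84,  11.24]), 'FL': array([830.05,  79.67])}
0.22506819842844752 288.092447857094
0.22766439041346742 327.38202202408735
0.2092761874784589 329.3971852279753
[124.9  136.04] 184.67716835623986 0.19305153548082588
[121.5  150.45] 193.38394764637295 0.25645101508166623
cam in tool [  69.86    0.95 -165.4 ] 
 [[-0.    1.    0.  ]
 [-0.97 -0.   -0.24]
 [-0.24 -0.    0.97]] [[277.96   0.   319.25]
 [  0.   277.96 194.13]
 [  0.     0.     1.  ]]
[[-0.89  0.45 -0.  ]
 [ 0.45  0.89  0.  ]
 [ 0.    0.   -1.  ]]
```

```bash
cat >> h.py <<'E'
YAW=0.225; O=np.array([681.3,-105.9,0])
def S(yaw=None):
    y=YAW if yaw is None else yaw
    c,s=np.cos(y),np.sin(y); return np.array([[c,-s,0],[s,c,0],[0,0,1.]])
def W(p): return O+S()@np.array(p,float)
def att(deg):
    s,c=np.sin(np.radians(deg)),np.cos(np.radians(deg))
    return S()@np.array([[-c,0,s],[0,1,0],[-s,0,-c]])
def tcp(grasp,deg): return W(grasp)+5*att(deg)[:,2]   # TCP for a grasp point in stand axes
E
python3 - <<'E'
from h import *
np.set_printoptions(precision=2,suppress=True)
for deg in (20,25,30,35,40):
    print(deg,[inverse_kinematics(tcp(g,deg),att(deg)) is not None for g in ((-133,0,110),(-95,11,110),(-73,-32,110),(-73,32,110),(-48,0,110),(-73,-70,110),(-133,-32,110),(-133,32,110),(-200,11,170))])
# approach start & knob
print(inverse_kinematics(tcp((-95,11,110),30),att(30)))
for d in (0,10,20): print(d,inverse_kinematics(tcp((0,0,320),d),att(d)))
v=att(40); print(inverse_kinematics(tcp((-165,11,190),40),v))
E
```

```text
20 [True, True, True, True, True, True, True, True, True]
25 [True, True, True, True, True, True, True, True, True]
30 [True, True, True, True, True, True, True, True, True]
35 [False, True, True, True, True, True, True, False, True]
40 [True, True, True, True, True, True, False, True, False]
[ 0.93  0.4  -0.84  2.2   0.46  0.19  1.58]
0 [-0.34  0.43  0.58  1.48 -0.24  1.31  2.06]
10 [-0.45  0.35  0.72  1.62 -0.34  1.11  2.14]
20 [-0.6   0.29  0.89  1.77 -0.48  0.92  2.28]
[-1.18 -0.46  1.37  2.44  0.61  0.19  1.55]
```

```bash
python3 - <<'E'
from h import *
np.set_printoptions(precision=1,suppress=True)
p=np.array(bot.current_position()); 
bot.line_to([380,300,330],feed=250)
bot.line_to(tcp((-150,11,215),25),feed=250,attitude=att(25))
bot.wait(0.2)
im,cal=snap('wrist','w1.png')
print(bot.current_time(),bot.current_position(),bot.current_qpos())
for n,z in dict(handle=110,cross_left=90,cross_right=90,punch_tip=104,punch_knob=285).items():
    for d in finder.place_of(n,'wrist')[:2]:
        q=onz(d['position'],cal,z); print(n,np.round(d['confidence'],2),np.array(d['position']),q[:2],S().T@(q-O))
E
```

```text
8.9167 [ 534.7 -128.2  210.5] [-0.8  0.1  1.2  2.2 -0.5  0.6  2.5]
handle 0.62 [322.7 195.5] [ 581.3 -113.9] [-99.2  14.5 110. ]
cross_left 0.61 [342.9 231.8] [649.  -71.7] [-23.9  40.5  90. ]
cross_right 0.87 [292.4 230.9] [ 661.5 -133.7] [-25.5 -22.7  90. ]
punch_tip 0.38 [306.8 250.8] [ 678.4 -111.5] [ -4.1  -4.8 104. ]
```

View pics/w1.png

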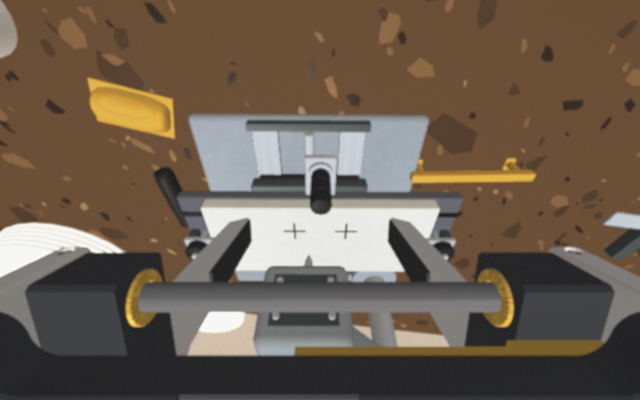

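The picture is seen from the robot side. It shows the crosses at (294,231) and (346,231), the handle top at (321,203), the punch point emerging from the head near (308,257), and the near base edge along row 116. I'll refine these positions numerically and look at a zoomed crop.

```bash
python3 - <<'E'
from h import *
np.set_printoptions(precision=2,suppress=True)
im=cv2.imread('pics/w1.png'); cal=get_calibration('wrist')
g=cv2.cvtColor(im,6).astype(float)
P=[]
for u,v in((292,231),(344,231)):
    w=g[v-11:v+12,u-10:u+15]; m=np.clip(np.median(w)-25-w,0,None); 
    # vertical line column = weighted col off the horizontal arm rows; horizontal row likewise
    r=np.argmax(m.sum(1)); c=np.argmax(m.sum(0))
    mc=m[:,c-2:c+3].sum(0); mr=m[r-2:r+3].sum(1)
    x=u-10+c+(mc@np.arange(-2,3))/mc.sum(); y=v-11+r+(mr@np.arange(-2,3))/mr.sum()
    q=onz((x,y),cal,90); P.append(q); print(x,y,q,S().T@(q-O))
d=P[1]-P[0]; print('yaw',np.arctan2(-d[0],d[1]),np.linalg.norm(d))
a,b=[onz(p,cal,20) for p in((191,116),(427.5,117.5))]; d=b-a
print('base edge',a,b,np.arctan2(-d[0],d[1]),np.linalg.norm(d), 'origin est',(a+b)/2+S()@[148,0,0])
cv2.imwrite('pics/w1z.png',cv2.resize(im[150:300,250:400],None,fx=4,fy=4,interpolation=2))
E
```

```text
294.1258887494772 230.78674463937622 [ 660.82 -131.67   90.  ] [-25.72 -20.55  90.  ]
345.3697545526524 231.0427807486631 [646.97 -69.12  90.  ] [-25.26  43.52  90.  ]
yaw 0.21791939124054036 64.07114837624675
base edge [ 570.15 -274.45   20.  ] [510.1   -3.33  20.  ] 0.2179728786018487 277.69299937284785 origin est [ 684.4  -105.87   20.  ]
```

View pics/w1z.png

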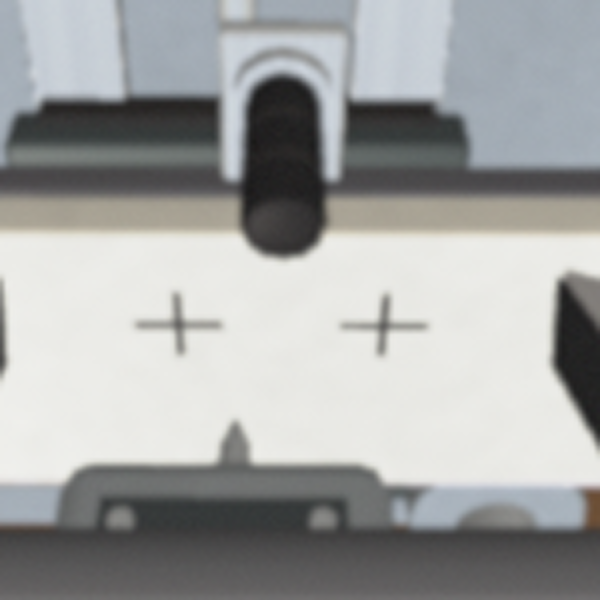

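```bash
cat > grip.py <<'E'
from h import *
import json
np.set_printoptions(precision=2,suppress=True)
E
python3 - <<'E'
import re,h
from h import *
np.set_printoptions(precision=2,suppress=True)
cal=get_calibration('wrist')
tip=onz((308.4,254.6),cal,104); L=onz((345.37,231.04),cal,90);R=onz((294.13,230.79),cal,90)
h.YAW=0.218; h.O=np.array([tip[0],tip[1],0])
s=open('h.py').read(); s=s.replace('YAW=0.225; O=np.array([681.3,-105.9,0])',f'YAW=0.218; O=np.array([{tip[0]:.2f},{tip[1]:.2f},0])'); open('h.py','w').write(s)
m=S().T@((L+R)/2-h.O); print('tip',tip,'cross mid',m)
hp=np.array([m[0]-73,m[1],112]); print('handle',hp)
bot.line_to(tcp(hp,25)-70*att(25)[:,2],feed=200,attitude=att(25))
bot.line_to(tcp(hp,25),feed=100,until_force=15)
print(bot.current_position()-tcp(hp,25))
claw.close(f_grip=30)
print(bot.current_gripper_width(),bot.current_grip_force(),bot.current_contact_force(),bot.current_time())
# slide to left cross under punch
p=np.array(bot.current_position())
bot.line_to(p+S()@[-m[0],0,0],feed=60)
print(bot.current_contact_force())
bot.line_to(p+S()@[-m[0],-32-m[1],0],feed=60)
bot.wait(.2)
print(bot.current_contact_force(),bot.current_position()-p,bot.current_time())
snap('wrist','w2.png')
E
```

```text
tip [ 685.25 -108.09  104.  ] cross mid [-28.95  14.3   90.  ]
handle [-101.95   14.3   112.  ]
[ 0.1  -0.18  0.63]
21.105708172553626 29.999975860118866 [-0.04  0.26 -0.54] 11.8417
[ 1.77 -1.13 -0.99]
[-0.68 -2.81  0.23] [ 38.12 -38.82   0.02] 13.6
```

View pics/w2.png

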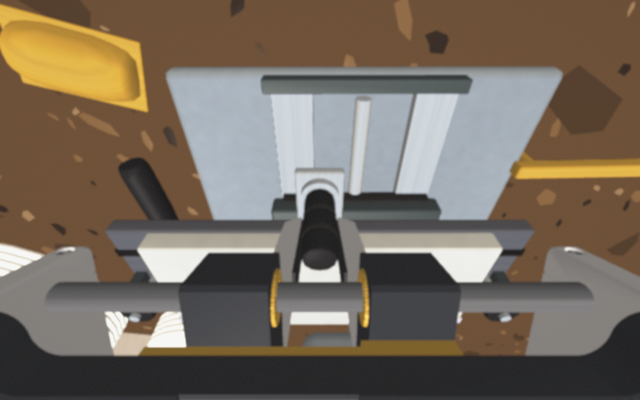

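The gripper blocks the punch point and the crosses in this view, as expected. I'll release, retract to the viewing pose and check the alignment there.

```bash
cat >> h.py <<'E'
def look(fn):
    bot.line_to(tcp((-150,0,215),25),feed=200,attitude=att(25)); bot.wait(.15)
    im,cal=snap('wrist',fn)
    cv2.imwrite('pics/z_'+fn,cv2.resize(im[185:285,220:420,::-1],None,fx=4,fy=4,interpolation=2))
    for n,z in dict(handle=110,cross_left=90,cross_right=90,punch_tip=104).items():
        for d in finder.place_of(n,'wrist')[:1]:
            print(n,np.round(d['confidence'],2),np.array(d['position']),S().T@(onz(d['position'],cal,z)-O))
    print('origin90 at',proj(W((0,0,90)),cal),'tip at',proj(W((0,0,104)),cal),bot.current_time())
E
python3 - <<'E'
from h import *
np.set_printoptions(precision=2,suppress=True)
p=np.array(bot.current_position()); print(S().T@(p-O))
claw.open_gripper()
bot.line_to(p-70*att(25)[:,2],feed=150)
look('w3.png')
E
```

```text
[-70.99 -31.86 107.47]
handle 0.74 [293.5 211.1] [-78.43 -27.87 110.  ]
cross_left 0.92 [318.6 243.3] [-3.48 -1.21 90.  ]
cross_right 0.63 [269.3 245.6] [  1.04 -65.67  90.  ]
punch_tip 0.43 [322.8 250.8] [ -5.5   4.1 104. ]
origin90 at [319.53 245.07] tip at [319.53 253.62] 16.35
```

View pics/z_w3.png

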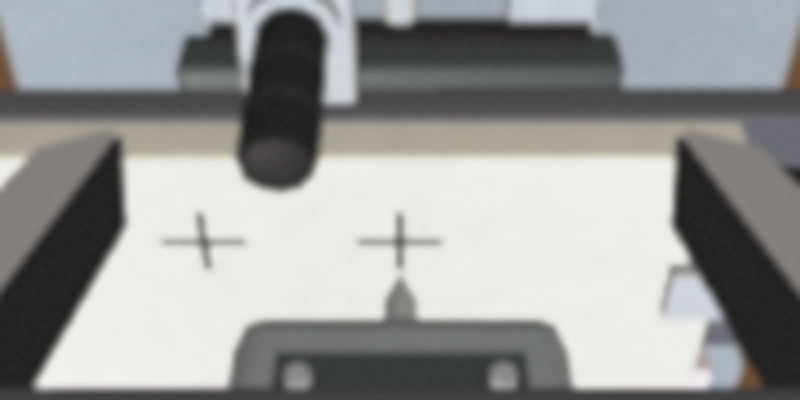

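The left cross, at crop (400,242), lines up with the punch point at (400,278). The measured position is within about 1 mm of the prediction, so I'm pressing now.

```bash
cat >> h.py <<'E'
def press():
    claw.close(f_grip=10)
    bot.line_to(tcp((-150,0,350),25),feed=250)
    bot.line_to(W((0,0,312)),feed=250,attitude=att(0))   # fingertips at 298
    hit=bot.line_to(W((0,0,275)),feed=25,until_force=25)
    z=bot.current_position()[2]; bot.wait(.3)
    print('press',hit,'tip z',z-14,bot.current_position()[2]-14,bot.current_contact_force(),bot.current_time())
    bot.line_to(W((0,0,330)),feed=100)
    bot.line_to(tcp((-150,0,350),25),feed=250,attitude=att(25))
    claw.open_gripper()
E
python3 - <<'E'
from h import *
np.set_printoptions(precision=2,suppress=True)
press(); print(bot.current_time())
E
```

```text
press True tip z 271.4124528475541 271.3166855725491 [-4.18  1.56  9.4 ] 20.65
23.5583
```

The punch went down 13.6 mm on the left cross. Next is the right cross.

```bash
python3 - <<'E'
from h import *
np.set_printoptions(precision=2,suppress=True)
g=W((-70.99,-31.86,107.47))
bot.line_to(g-70*att(25)[:,2],feed=250)
bot.line_to(g,feed=100,until_force=15)
claw.close(f_grip=30)
p=np.array(bot.current_position()); print(S().T@(p-O),bot.current_gripper_width())
bot.line_to(W((-70.99,32,107.47)),feed=60); bot.wait(.2)
p=np.array(bot.current_position()); print(S().T@(p-O),bot.current_contact_force())
claw.open_gripper()
bot.line_to(p-70*att(25)[:,2],feed=150)
look('w4.png')
E
```

```text
[-70.99 -31.9  107.47] 21.722346023082356
[-70.99  31.94 107.43] [-1.41  2.23  0.84]
handle 0.74 [347.9 210.7] [-78.92  31.43 110.  ]
cross_left 0.91 [365.7 245.9] [ 1.7  61.58 90.  ]
punch_tip 0.59 [318.9 250.9] [ -5.19   0.36 104.  ]
origin90 at [318.64 245.01] tip at [318.61 253.55] 30.5167
```

View pics/z_w4.png

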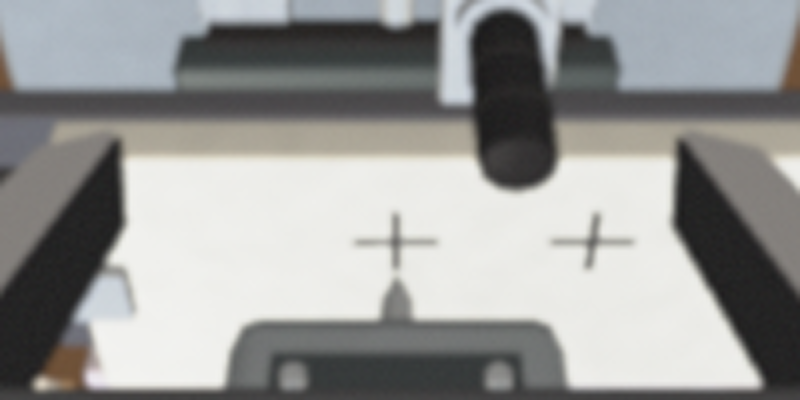

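Right cross at crop (396,242) and punch point at (397,278): aligned. I'll press, then draw the carriage out, centring it on the way to stay clear of the pulls.

```bash
python3 - <<'E'
from h import *
np.set_printoptions(precision=2,suppress=True)
press()
g=W((-70.99,31.94,107.47))
bot.line_to(g-70*att(25)[:,2],feed=250)
bot.line_to(g,feed=100,until_force=15)
claw.close(f_grip=30)
print(bot.current_gripper_width(),bot.current_time())
bot.line_to(W((-71,0,107.5)),feed=70)
bot.line_to(W((-123,0,107.5)),feed=60)
print(bot.line_to(W((-136,0,107.5)),feed=20,until_force=12))
bot.wait(.2)
p=np.array(bot.current_position()); print(S().T@(p-O),bot.current_contact_force(),bot.current_time())
claw.open_gripper()
bot.line_to(p-80*att(25)[:,2],feed=150)
bot.wait(.2); snap('scene','end.png'); im,cal=snap('wrist','w5.png')
for d in finder.place_of('handle','wrist')[:1]: print(d['confidence'],S().T@(onz(d['position'],cal,110)-O))
print(bot.current_contact_force(),bot.current_time())
a=cv2.imread('pics/end.png'); cv2.imwrite('pics/endz.png',cv2.resize(a[90:400,180:460],None,fx=1.93,fy=1.93,interpolation=3))
E
```

```text
press True tip z 271.4021600149005 271.3167316253407 [-3.72  1.06 11.4 ] 34.825
21.842954810916947 40.575
True
[-131.06    0.1   107.36] [-2.03 -0.34  7.32] 42.8667
0.91 [-135.5     0.94  110.  ]
[-0.22  0.51  0.17] 45.0833
```

View pics/w5.png

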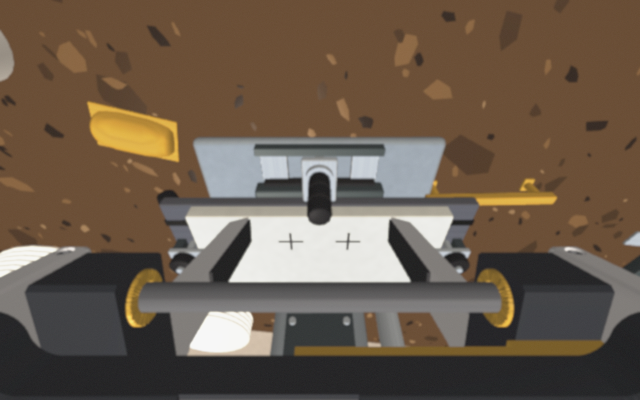

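The wrist picture shows the handle at (319,205), drawn out to the front stop with a measured travel of 60.1 mm. The fingers are open and clear, and the bar pull and cup pull haven't moved.

```bash
python3 -c "
from h import *
print(ticket.job_done())"
```

```text
the job is handed in; nothing more can be done
None
```

I punched the left cross and then the right (punch down about 13.6 mm each time, point roughly 1 mm from each cross by camera), drew the carriage out to its front stop, left the arm clear and handed the job in at about 45 s; no verdict came back.

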